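# Plug the sensor module into the analyser's calibration dock

## Robot

A 7-joint arm with a two-finger parallel gripper is mounted at the origin on the work surface. World frame = base frame: x ahead of the robot, y to its left, z up, the work surface at z = 0. Lengths are in m, angles in rad, forces in N, time in s.
With the tool pointing down it reaches from about 0.425 to 0.925 m from the base axis. Payload 6.8 kg.
Tool frame: the origin (TCP) lies midway between the tips of the shut fingers; the grasp point (between the pads) lies 19 mm behind it; x points along the fingers, y is the direction in which the jaws open and shut, and the axes are right-handed (so a half turn about x gives the same grasp; the last joint's range is limited). The gripper opens to 85 mm and grips with 20 to 120 N. Pads are 22 mm wide; open, the fingers measure 114 mm over their backs; the gripper's body (76 mm by 85 mm) begins 54 mm behind the grasp point. The pads swing forward as they close: fully open they stand 13 mm farther back than shut.
Start: joints at [1.16, 0.477, 0.022, 1.555, -0.011, 1.109, -0.083], TCP at [0.201, -0.644, 0.231] pointing down, gripper open.
Joint ranges: [-2.96, 2.96], [-0.34, 2.1], [-1.41, 1.46], [0.24, 2.44], [-1.37, 4.51], [0.17, 1.92], [-2.96, 2.96]. Speed limits (rad/s): [2.39, 2.39, 3.14, 3.14, 3.14, 3.14, 3.14].

## Interface

Orientations are given as a rotation vector (axis times angle).
In Python, from bench import r, viewer, nets gives the robot as it stands.
- The arm moves only by the shell command python3 -m pendant 'ROWS' [FORCE]. ROWS is JSON, one flat list of numbers, 5 for each row, row after row: the finger opening in mm, from 0 to 85.4, then the shift along the tool's x, y, z in mm, then the turn about the tool's x in rad. A call has 1 to 20 rows; each row shifts and turns the commanded pose from where the row before left it, along the tool's axes as they then stand; what a row does not reach is not made up. A row lasts 1/8 s, in which the tool goes at most 62.5 mm and 10.7 degrees, less where a joint would pass 70% of its speed; a pose out of reach is approached as far as the arm can. A call with a gripper value outside its range is refused whole. The fingers move at their own pace and stop on an object; FORCE is the grip in N (left out, the last holds). Time passes only in rows, so rows that do not move let the fingers close. It gives the time, the measured TCP pose, the force and the opening at its end, in the units of the state.
- r.get_obs(): the state, without advancing time (a new reading comes with each control period).
- viewer.grab_frame(name): name is "scene" or "top" or "wrist"; returns (picture, depth): 384x512x3 uint8, red, green, blue; 384x512 float32, m along the optical axis (not along the pixel's ray), 0 where there is no reading.
- viewer.calibration(name): a dict with "mtx" (3x3 intrinsics, pixels), "world_to_cam" (4x4, takes a point from world to camera coordinates). Camera axes: x right, y up, looking along -z (the intrinsics and any distortion apply to the point x, -y, -z); pixel columns grow to the right and rows downward; lengths in m; the calibration is good to about 2 mm. A picture is of the moment at which its call begins: read the wrist's pose just before it. calibration takes no time and is no camera call; for the wrist camera it gives the pose at the moment of the call.
- r.hand_in(): hands the job in, once; it reports no verdict.
Trained networks look in the newest picture that a camera, given by its name, has taken for a name from the list of things; names that differ only in an ending like _2 or _b are one class to them, and where a whole thing is asked for, a point or a joint stands for the part that bears it (a point fixed in the world has none). Each returns a list of dicts, best first, with "score" (0 to 1); they miss things now and then, are a little off and sometimes report something else, mostly with a low value. They report only what shows in the picture. A call takes as long as a camera call. They do not tell look-alikes from the thing itself.
- nets.look_for(name, camera): "location" ([x, y, z] in m, in world coordinates, good to about 4 mm: the middle of the surface that is visible of it).
- nets.silhouettes(name, camera): "mask" (384x512 bool, what is visible of it).
The state is a dict: "clock": time; "joints": joint angles; "qvel": joint speeds; "tau": joint torques, N m; "tcp_pos": TCP position; "orientation": TCP orientation; "contact_force": force on the tool from outside, world axes, zero at the start; "moment": the same for the moment, N m; "grip_width": finger opening in m.
Only numpy, scipy, OpenCV 4.12 (cv2) and the standard library are available. Lean on these libraries where they do the work, as an engineer would, in place of code of your own. Each camera call takes 0.05 s, during which the arm holds its last target. There are 200 camera calls.

## Task

Take the white sensor module with the blue cap out of its transport holder, stand it on the black rubber mat and let go so that you can change your grip to its other pair of sides, as the dock leaves no room for fingers on the first pair; then plug it fully home, upright and flush, into the socket between the two blue cheeks of the calibration dock; either way round fits. Never tip the module over, and leave the jar, the stain bottle and the slide box where they are.

Things in the scene. Friction and masses are not known exactly. Their poses are not given: they have to be found in the camera images.
- module: Sensor module, loose, 0.11 to 0.22 kg, 76 mm tall, standing on its plug. Origin: centre of the plug's flat end (lowest point); z up. Black block plug 30 mm (x) by 22 mm (y), 20 mm long, its lowest 2 mm stepped in to 27 by 19 mm. Above it a body, white with a blue cap, 44 mm (x) by 40 mm (y), z = 20 to 76 mm; its flat underside is the shoulder. Same after half a turn.
- module_top (a point): Centre of the module's blue cap, 76 mm above the plug's end; axes as the module. A yellow stripe on the cap runs along module x, the long side of the plug.
- holder: Transport holder, fixed, grey. Origin: centre of its underside on the bench; z up. Base 110 mm (x) by 90 mm (y), 8 mm thick. At the start the module stands on the base, within 4 mm of its centre and 0.03 rad of its axes.
- holder_gap (a point): Point 86 mm above the bench, at top level, midway between the holder's two upright walls (y = +-25 to +-31 mm, 50 mm long in x, 2 mm higher than the module's top). They leave 5 mm beside the module's y faces: in there it can only be gripped on its x faces (44 mm apart, fingers closing along holder x) and lifted straight up.
- mat: Black rubber mat, fixed, 110 by 110 mm, 3 mm thick: the place to stand the module and change the grip. Origin: centre of its underside on the bench.
- dock: Calibration dock, fixed. Origin: on the bench under the centre of the socket; z up. White socket block 90 mm (x) by 100 mm (y), its deck 26 mm high; a low blue console (top at 33 mm) with a screen extends from x = -45 to -120 mm.
- cheeks (a point): Point 96 mm above the bench, midway between the tops of the dock's two blue upright cheeks (x = +-26 to +-38 mm, 44 mm wide in y). They end 14 mm above a plugged-in module and stand 4 mm from its x faces: a gripper holding the x faces cannot bring it down. Hold it by its y faces (40 mm apart, fingers closing along dock y).
- socket (a point): Centre of the socket's mouth, on the dock's deck, 26 mm above the bench; axes as the dock. Rectangular blind hole 31.5 mm along x by 23.5 mm along y, 22 mm deep, with a 1.5 mm chamfer. Fully home, the module's shoulder lies on the deck and its origin is 20 mm below this point, module x along dock x (either sense). It slides in freely under a few newtons.
- jar: Bystander: amber jar with a red lid, 56 mm across, 65 mm tall; origin at the centre of its underside.
- stain: Bystander: blue stain bottle with a black cap, 40 mm across, 85 mm tall; origin at the centre of its underside.
- slidebox: Bystander: green slide box 50 by 90 by 32 mm; origin at the centre of its underside.
Mind the look-alikes: they are no part of the job. Leave any pink look-alike of the dock alone.

How it is judged:
On the way:
1. the module stands on the rubber mat, upright and let go (x of module in the frame of mat between -0.05 and 0.05 m and y of module in the frame of mat between -0.05 and 0.05 m and z of module in the frame of mat below 0.007 m and angle between module's own z axis and vertical below 0.1 rad and contact force between the fingers and module below 0.1 N and linear speed of module below 0.02 m/s), for 0.2 s.
At the end, for the whole second after the job is handed in: The module is in the dock's socket, centred within 4 mm, its plug at least 18 of 20 mm deep (shoulder on the deck within 2 mm), upright within 0.06 rad, its x axis along the dock's x axis within 0.08 rad either way round, and at rest (horizontal distance between module and socket below 0.004 m and z of module in the frame of socket below -0.018 m and angle between module's own z axis and vertical below 0.06 rad and angle between the x axis of module and the x axis of dock, either way round below 0.08 rad and linear speed of module below 0.01 m/s); the robot touches nothing.
It fails at once if the module is tipped over (more than 0.6 rad) (angle between module's own z axis and vertical above 0.6 rad).
It fails at once if the jar is moved by more than 20 mm (distance of jar from where it was at the start of the episode above 0.02 m).
It fails at once if the stain bottle is moved by more than 20 mm (distance of stain from where it was at the start of the episode above 0.02 m).
It fails at once if the slide box is moved by more than 20 mm (distance of slidebox from where it was at the start of the episode above 0.02 m).
It also fails if it takes over 59 s, if anything falls off the work surface, if the arm or the gripper's body presses on something with over 40 N, if the wrist force passes 120 N, or if a joint passes its speed limit or range.

## Working session

There is one attempt and no reset: what is moved stays moved. The work goes in short steps, Python scripts to look and compute and a shell command to move; the robot and the scene stay as the last step left them, time stands still between calls to the robot, and variables do not carry over. Pictures are saved under pics/ and viewed, about 8 in all and at most 12, crops included, and the job is handed in when it is done.

```bash
mkdir -p pics; ls; cat > h.py <<'E'
import numpy as np, cv2
from bench import r, viewer, nets
from scipy.spatial.transform import Rotation as R
def cloud(cam):
    im,d=viewer.grab_frame(cam); c=viewer.calibration(cam); K=np.array(c["mtx"]); T=np.linalg.inv(np.array(c["world_to_cam"]))
    v,u=np.indices(d.shape); P=np.stack([(u-K[0,2])/K[0,0]*d,-(v-K[1,2])/K[1,1]*d,-d],-1)
    return im,d,P@T[:3,:3].T+T[:3,3]
def save(im,n): cv2.imwrite("pics/"+n,im[...,::-1])
E
python3 - <<'E'
from h import *
o=r.get_obs(); print(o["tcp_pos"],o["orientation"],o["clock"]); print(R.from_rotvec(o["orientation"]).as_matrix().round(3))
print({k:v for k,v in viewer.calibration("top").items()})
im,d,P=cloud("top"); save(im,"top.png"); np.savez("top.npz",im=im,d=d,P=P)
for n in ["module","module_top","holder","holder_gap","mat","dock","cheeks","socket","jar","stain","slidebox"]:
    print(n,[(np.round(x["location"],3).tolist(),round(x["score"],2)) for x in nets.look_for(n,"top")[:3]])
im,d,P=cloud("scene"); save(im,"scene.png")
for n in ["module","holder","mat","dock","cheeks","socket"]:
    print(n,[(np.round(x["location"],3).tolist(),round(x["score"],2)) for x in nets.look_for(n,"scene")[:3]])
E
```

```text
pics
[ 0.20106322 -0.64373092  0.2303182 ] [ 2.05872927  0.31599289 -2.05958657] 0.0
[[-0.001  0.298 -0.955]
 [ 0.002 -0.955 -0.298]
 [-1.    -0.002  0.   ]]
{'mtx': array([[429.63851261,   0.        , 257.90849763],
       [  0.        , 429.63851261, 190.84952373],
       [  0.        ,   0.        ,   1.        ]]), 'world_to_cam': array([[-0.00463727, -0.99979043, -0.01993978,  0.08486858],
       [ 0.99504919, -0.00659302,  0.09916472, -0.62249497],
       [-0.09927541, -0.01938121,  0.99487123, -1.0059129 ],
       [ 0.        ,  0.        ,  0.        ,  1.        ]])}
module [([0.52, -0.219, 0.086], 0.57)]
module_top [([0.521, -0.224, 0.088], 0.75)]
holder []
holder_gap [([0.519, -0.209, 0.003], 0.56)]
mat [([0.471, 0.007, 0.006], 0.57)]
dock [([0.525, 0.416, 0.026], 0.81), ([0.446, 0.235, 0.026], 0.61)]
cheeks [([0.441, 0.229, 0.027], 0.63), ([0.524, 0.421, 0.024], 0.63), ([0.726, 0.061, 0.067], 0.5)]
socket [([0.526, 0.418, 0.029], 0.72), ([0.447, 0.234, 0.03], 0.59)]
jar [([0.727, 0.057, 0.065], 0.63)]
stain [([0.716, -0.085, 0.053], 0.6)]
slidebox [([0.744, 0.218, 0.029], 0.89)]
module [([0.533, -0.224, 0.077], 0.87), ([0.482, 0.228, 0.032], 0.17)]
holder [([0.537, -0.207, 0.013], 0.92)]
mat [([0.745, 0.057, 0.056], 0.26)]
dock [([0.558, 0.411, 0.032], 0.84), ([0.476, 0.225, 0.029], 0.76)]
cheeks [([0.478, 0.23, 0.03], 0.7), ([0.556, 0.414, 0.03], 0.58)]
socket [([0.479, 0.229, 0.025], 0.87), ([0.56, 0.411, 0.024], 0.7)]
```

View pics/top.png

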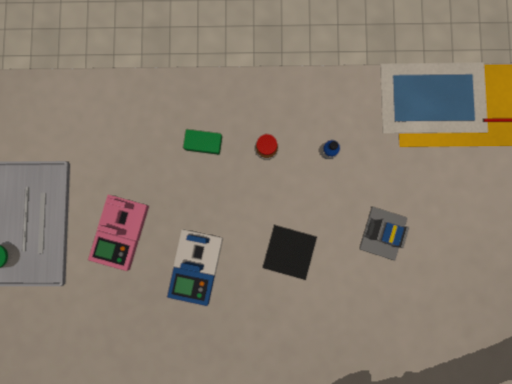

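View pics/scene.png

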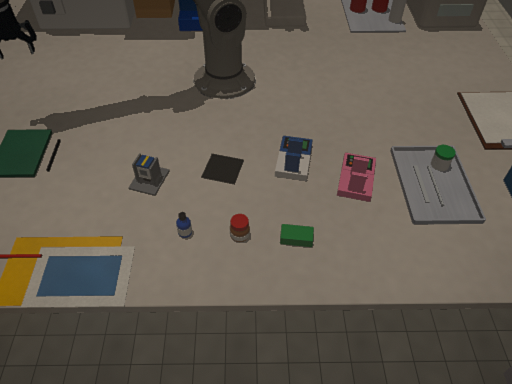

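The top view shows the holder and module at about (388,234), the mat at (290,252), the real white/blue dock at (195,265) with its socket at (199,252), and the pink decoy at (119,232). Jar (267,146), stain (331,149) and slide box (203,142) are all farther out.

```bash
python3 - <<'E'
from h import *
z=np.load("top.npz"); im=z["im"]; P=z["P"]; d=z["d"]
c=viewer.calibration("top"); print("cam",np.linalg.inv(c["world_to_cam"])[:3,3])
hsv=cv2.cvtColor(im,cv2.COLOR_RGB2HSV); H,S,V=[hsv[...,i].astype(int) for i in range(3)]
def box(n,m):
    m=m&(d>0); Q=P[m]; k=np.zeros(0)
    if len(Q)<5: print(n,len(Q)); return
    (cx,cy),(w,h),a=cv2.minAreaRect((Q[:,:2]*1000).astype(np.float32))
    b=a if w>=h else a+90
    print(n,m.sum(),"centre",round(cx,1),round(cy,1),"size",round(w,1),round(h,1),"long-axis deg",round(b,1),"z",np.median(Q[:,2]).round(4))
def win(u0,u1,v0,v1):
    m=np.zeros(d.shape,bool); m[v0:v1,u0:u1]=1; return m
w=win(355,415,200,265)
box("stripe",w&(H>20)&(H<35)&(S>120)&(V>100))
box("cap",w&(P[...,2]>.076)&(S>100))
box("tallgrey",w&(P[...,2]>.076)&(S<=100))
box("base",w&(P[...,2]>.004)&(P[...,2]<.014))
box("holder all",w&(P[...,2]>.004))
box("mat",win(255,325,215,290)&(V<50))
w=win(160,230,225,310)
box("deck",w&(abs(P[...,2]-.026)<.003)&(S<60)); box("blue33",w&(P[...,2]>.029)&(P[...,2]<.037)&(S>100))
box("cheeks",w&(P[...,2]>.08)); box("dockall",w&(P[...,2]>.015)&(P[...,2]<.037)); box("sock",win(185,212,240,265)&(V<60)&(S<120))
print(P[233,365:415:3,2].round(3)); print(P[230:275:2,199,2].round(3))
E
```

```text
cam [0.51994426 0.06125086 1.06417561]
stripe 65 centre 519.1 -222.8 size 9.0 40.1 long-axis deg 162.7 z 0.0855
cap 301 centre 518.3 -223.5 size 43.7 42.7 long-axis deg 72.8 z 0.0848
tallgrey 245 centre 520.9 -221.1 size 63.9 49.5 long-axis deg 71.7 z 0.0854
base 1091 centre 523.2 -227.6 size 145.1 155.6 long-axis deg 179.6 z 0.0084
holder all 1898 centre 523.2 -227.6 size 145.1 155.6 long-axis deg 179.6 z 0.0109
mat 1870 centre 475.5 5.9 size 105.2 105.6 long-axis deg 164.2 z 0.0038
deck 1034 centre 441.6 235.7 size 100.5 165.5 long-axis deg 168.4 z 0.0266
blue33 581 centre 397.7 243.6 size 95.8 72.1 long-axis deg 78.2 z 0.0312
cheeks 237 centre 478.5 227.7 size 44.1 75.8 long-axis deg 167.8 z 0.0965
dockall 2502 centre 441.6 235.9 size 100.8 165.4 long-axis deg 168.0 z 0.0284
sock 95 centre 471.5 230.1 size 29.8 37.9 long-axis deg 168.3 z 0.006
[0.011 0.026 0.026 0.054 0.083 0.087 0.083 0.083 0.086 0.082 0.083 0.081
 0.085 0.085 0.001 0.001 0.001]
[0.001 0.003 0.024 0.058 0.096 0.096 0.093 0.028 0.003 0.003 0.004 0.008
 0.009 0.007 0.012 0.025 0.025 0.053 0.094 0.094 0.088 0.028 0.028]
```

Measurements agree with the given sizes: module (519,-223) mm with its x axis at -17.3°, mat (475.5,6), and socket (478.4,228) with dock x at -12°. I'm moving above the module now.

```bash
python3 -m pendant '[85,0,-30.7,-42.9,0, 85,0,-30.7,-42.9,0, 85,0,-30.7,-42.9,0, 85,0,-30.7,-42.9,0, 85,0,-30.7,-42.9,0, 85,0,-30.7,-42.9,0, 85,0,-30.7,-42.9,0, 85,0,-30.7,-42.9,0, 85,0,-30.7,-42.9,0, 85,0,-30.7,-42.9,0, 85,0,0,0,-0.161, 85,0,0,0,-0.161, 85,0,0,0,-0.161, 85,0,0,0,-0.161, 85,0,0,0,-0.161, 85,0,0,0,-0.162, 85,0,0,0,0]' 40
cat >> h.py <<'E'
def goal(x,y,yaw):  # mm, deg of tool y (mod 180); prints tool-axis shift, then turn
    o=r.get_obs(); M=R.from_rotvec(o["orientation"]).as_matrix(); p=np.array(o["tcp_pos"])*1000
    s=M.T@np.array([x-p[0],y-p[1],0]); a=np.degrees(np.arctan2(M[1,1],M[0,1]))
    print("t",round(o["clock"],2),"tcp",p.round(1),"yaw",a.round(2),"tilt",np.degrees(np.arccos(-M[2,0])).round(2),"shift",s.round(1),"turn",(-np.radians((yaw-a+90)%180-90)).round(3),"w",round(o["grip_width"]*1000,1),"F",np.round(o["contact_force"],1),"j",np.round(o["joints"],2))
E
python3 - <<'E'
from h import *
goal(519,-223,-17.3)
im,d,P=cloud("wrist"); save(im,"w1.png"); np.savez("w1.npz",im=im,d=d,P=P)
hsv=cv2.cvtColor(im,cv2.COLOR_RGB2HSV); H,S,V=[hsv[...,i].astype(int) for i in range(3)]
def box(n,m):
    Q=P[m&(d>0)]
    if len(Q)<5: print(n,len(Q)); return
    (cx,cy),(w,h),a=cv2.minAreaRect((Q[:,:2]*1000).astype(np.float32)); b=a if w>=h else a+90
    print(n,len(Q),round(cx,1),round(cy,1),round(w,1),round(h,1),round(b,1),np.median(Q[:,2]).round(4))
near=np.hypot(P[...,0]-.519,P[...,1]+.223)<.045
box("stripe",near&(H>20)&(H<35)&(S>120)&(V>100)&(P[...,2]>.07))
box("cap",near&(P[...,2]>.076)&(P[...,2]<.1)&(S>100)); box("top",near&(P[...,2]>.076)&(P[...,2]<.1))
E
```

```text
clock: 3.08
tcp_pos: [0.5192, -0.2235, 0.2314]
orientation: [1.429, 1.05, -1.428]
contact_force: [-1.6, -0.1, 0.9]
grip_width: 0.0852
t 3.08 tcp [ 519.2 -223.5  231.4] yaw -17.34 tilt 0.01 shift [ 0.  -0.3 -0.4] turn -0.001 w 85.2 F [-1.6 -0.1  0.9] j [ 0.59  0.32 -0.37  1.8   0.13  1.04 -0.13]
stripe 307 519.6 -222.0 8.7 38.6 162.3 0.084
cap 1500 519.5 -222.7 40.8 43.5 162.4 0.0834
top 2457 521.2 -222.5 62.1 49.3 71.9 0.0836
```

View pics/w1.png

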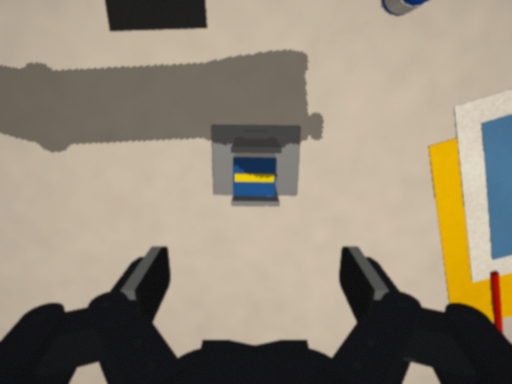

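The cap at (255,178) is centred between the fingers, and the stripe runs across them, so the jaws will close on the x faces. Descending and gripping.

```bash
python3 -m pendant '[85,40,0,-1,0, 85,40,0,0,0, 85,40,0,0,0, 85,40,0,0,0, 85,20,0,0,0, 85,13,0,0,0, 85,6,0,0,0, 85,0,0,0,0, 30,0,0,0,0, 30,0,0,0,0, 30,0,0,0,0, 30,0,0,0,0, 30,0,0,0,0, 30,0,0,0,0, 30,0,0,0,0]' 40
```

```text
clock: 5.0
tcp_pos: [0.5199, -0.2226, 0.033]
orientation: [1.428, 1.05, -1.427]
contact_force: [-2.3, 0.3, 6.6]
grip_width: 0.0437
```

```bash
python3 -m pendant '[30,-5,0,0,0, 30,-15,0,0,0, 30,-30,0,0,0, 30,-30,0,0,0, 30,-30,0,0,0, 30,0,-13.8,-25.6,0, 30,0,-13.8,-25.6,0, 30,0,-13.8,-25.6,0, 30,0,-13.8,-25.6,0, 30,0,-13.8,-25.6,0, 30,0,-13.8,-25.6,0, 30,0,-13.8,-25.6,0, 30,0,-13.8,-25.6,0, 30,0,0,0,0, 30,0,0,0,0]' 
python3 - <<'E'
from h import *
goal(475.5,6,-17.3)
im,d,P=cloud("wrist"); save(im,"w2.png")
E
```

```text
clock: 6.88
tcp_pos: [0.4749, 0.0054, 0.1428]
orientation: [1.427, 1.051, -1.427]
contact_force: [-0.4, -0.8, -1.8]
grip_width: 0.0437
t 6.88 tcp [474.9   5.4 142.8] yaw -17.26 tilt 0.04 shift [-0.   0.4 -0.8] turn 0.001 w 43.7 F [-0.4 -0.8 -1.8] j [ 0.25  0.3  -0.46  2.08  0.18  0.8  -0.62]
```

View pics/w2.png

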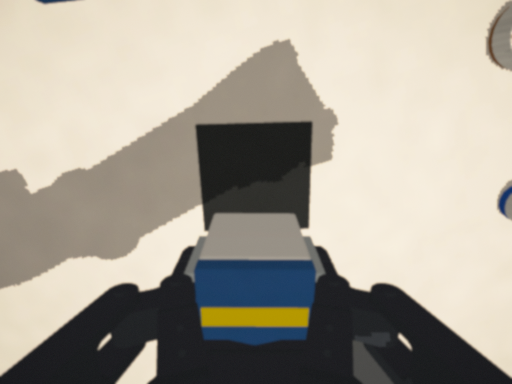

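The module hangs upright in the fingers over the mat (mat at cols 197–312, rows 122–230). Lowering it.

```bash
python3 -m pendant '[30,30,0,0,0, 30,30,0,0,0, 30,25,0,0,0, 30,15,0,0,0, 30,8,0,0,0, 30,3,0,0,0, 30,1.5,0,0,0, 30,0,0,0,0, 30,0,0,0,0]'
```

```text
clock: 8.05
tcp_pos: [0.4751, 0.0059, 0.0302]
orientation: [1.428, 1.051, -1.427]
contact_force: [-0.4, 0.9, -1.6]
grip_width: 0.0436
```

```bash
python3 -m pendant '[30,1,0,0,0, 30,0.7,0,0,0, 30,0.5,0,0,0, 30,0,0,0,0]'; python3 -m pendant '[30,0.5,0,0,0, 30,0,0,0,0]'
```

```text
clock: 8.55
tcp_pos: [0.4748, 0.0059, 0.028]
orientation: [1.427, 1.051, -1.427]
contact_force: [-1.7, -0.8, 4.0]
grip_width: 0.0438
clock: 8.8
tcp_pos: [0.4748, 0.0059, 0.0279]
orientation: [1.427, 1.051, -1.427]
contact_force: [-3.6, -0.6, 12.4]
grip_width: 0.0433
```

```bash
python3 -m pendant '[60,0,0,0,0, 85,0,0,0,0, 85,0,0,0,0, 85,0,0,0,0, 85,0,0,0,0, 85,0,0,0,0, 85,-10,0,0,0, 85,-30,0,0,0, 85,-40,0,0,0, 85,-40,0,0,0, 85,-40,0,0,0, 85,-42,0,0,0, 85,0,0,0,0]'
cat >> h.py <<'E'
def capbox(x,y,zmin,zmax,n=None):
    im,d,P=cloud("wrist"); 
    if n: save(im,n)
    hsv=cv2.cvtColor(im,cv2.COLOR_RGB2HSV); H,S,V=[hsv[...,i].astype(int) for i in range(3)]
    near=(np.hypot(P[...,0]*1000-x,P[...,1]*1000-y)<45)&(P[...,2]>zmin)&(P[...,2]<zmax)&(d>0)
    for k,m in [("stripe",(H>20)&(H<35)&(S>120)&(V>100)),("cap",S>100)]:
        Q=P[near&m]
        (cx,cy),(w,h),a=cv2.minAreaRect((Q[:,:2]*1000).astype(np.float32)); b=a if w>=h else a+90
        print(k,len(Q),round(cx,1),round(cy,1),round(w,1),round(h,1),round(b,1),np.median(Q[:,2]).round(4), "plane",np.linalg.lstsq(np.c_[Q[:,:2],np.ones(len(Q))],Q[:,2],rcond=None)[0].round(3))
E
python3 - <<'E'
from h import *
goal(475,6,72.7)
capbox(475,6,.068,.095,"w3.png")
E
```

```text
clock: 10.42
tcp_pos: [0.4769, 0.0063, 0.2329]
orientation: [1.431, 1.047, -1.421]
contact_force: [-0.3, 0.5, -0.7]
grip_width: 0.0849
t 10.43 tcp [476.9   6.3 232.9] yaw -17.25 tilt 0.42 shift [-0.  -1.7  0.9] turn -1.57 w 84.9 F [-0.3  0.5 -0.7] j [ 0.3   0.18 -0.49  1.99  0.1   0.99 -0.55]
stripe 280 473.4 6.3 8.0 38.4 162.7 0.077 plane [-0.016 -0.017  0.085]
cap 1480 473.3 5.3 40.3 43.5 162.1 0.0764 plane [-0.008 -0.005  0.08 ]
```

View pics/w3.png

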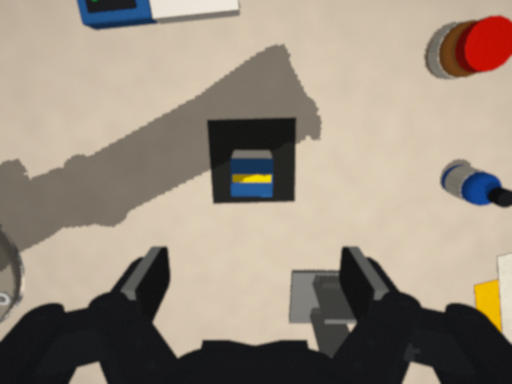

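The module stands free and upright at about (252,178) on the mat. Turning a quarter to the y faces.

```bash
python3 -m pendant '[85,0,0,0,-0.157, 85,0,0,0,-0.157, 85,0,0,0,-0.157, 85,0,0,0,-0.157, 85,0,0,0,-0.157, 85,0,0,0,-0.157, 85,0,0,0,-0.157, 85,0,0,0,-0.157, 85,0,0,0,-0.157, 85,0,0,0,-0.157, 85,0,0,0,0, 85,0,0,0,0, 85,0,0,0,0]'
python3 - <<'E'
from h import *
goal(474.3,5.8,72.5)
capbox(475,6,.068,.095,"w4.png")
E
```

```text
clock: 12.1
tcp_pos: [0.4746, 0.006, 0.2289]
orientation: [0.238, 1.558, -0.238]
contact_force: [-0.2, 0.3, 0.2]
grip_width: 0.0853
t 12.1 tcp [474.6   6.  228.9] yaw 72.62 tilt 0.02 shift [ 0.  -0.2 -0.3] turn 0.002 w 85.3 F [-0.2  0.3  0.2] j [ 0.48  0.22 -0.7   1.98  0.16  1.    0.97]
stripe 299 475.2 6.4 7.3 39.8 162.4 0.0792 plane [-0.017 -0.044  0.088]
cap 1491 475.5 6.1 40.0 44.1 162.2 0.0785 plane [0.005 0.002 0.076]
```

```bash
python3 -m pendant '[85,40,0,0,0, 85,40,0,0,0, 85,40,0,0,0, 85,35,0,0,0, 85,20,0,0,0, 85,13,0,0,0, 85,7,0,0,0, 85,0,0,0,0, 25,0,0,0,0, 25,0,0,0,0, 25,0,0,0,0, 25,0,0,0,0, 25,0,0,0,0, 25,0,0,0,0, 25,0,0,0,0]' 40
python3 - <<'E'
from h import *
goal(478.4,228,78)
E
```

```text
clock: 14.02
tcp_pos: [0.4752, 0.0058, 0.0347]
orientation: [0.237, 1.557, -0.237]
contact_force: [-1.1, -0.4, 6.8]
grip_width: 0.0397
t 14.03 tcp [475.2   5.8  34.7] yaw 72.7 tilt 0.05 shift [-1.000e-01  2.131e+02 -6.300e+01] turn -0.093 w 39.7 F [-1.1 -0.4  6.8] j [ 0.31  0.51 -0.55  2.14  0.47  0.6   0.69]
```

```bash
python3 -m pendant '[25,-5,0,0,0, 25,-15,0,0,0, 25,-40,0,0,0, 25,-40,0,0,0, 25,-40,0,0,0, 25,0,26.6,-7.9,0, 25,0,26.6,-7.9,0, 25,0,26.6,-7.9,0, 25,0,26.6,-7.9,0, 25,0,26.6,-7.9,0, 25,0,26.6,-7.9,0, 25,0,26.6,-7.9,0, 25,0,26.6,-7.9,0, 25,0,0,0,-0.093, 25,0,0,0,0, 25,0,0,0,0]'
python3 - <<'E'
from h import *
goal(478.4,228,78)
im,d,P=cloud("wrist"); save(im,"w5.png"); np.savez("w5.npz",im=im,d=d,P=P)
def box(n,m):
    m=cv2.morphologyEx((m&(d>0)).astype(np.uint8),cv2.MORPH_OPEN,np.ones((3,3)))>0; Q=P[m]
    if len(Q)<5: print(n,len(Q)); return
    (cx,cy),(w,h),a=cv2.minAreaRect((Q[:,:2]*1000).astype(np.float32)); b=a if w>=h else a+90
    print(n,len(Q),round(cx,1),round(cy,1),round(w,1),round(h,1),round(b,1),np.median(Q[:,2]).round(4),"corners",cv2.boxPoints(((cx,cy),(w,h),a)).round(0).tolist())
near=np.hypot(P[...,0]-.442,P[...,1]-.236)<.12
box("dockall",near&(P[...,2]>.02)&(P[...,2]<.038)); box("cheeks",near&(P[...,2]>.09)&(P[...,2]<.102))
E
```

```text
clock: 16.02
tcp_pos: [0.4777, 0.2273, 0.1744]
orientation: [0.166, 1.564, -0.166]
contact_force: [-0.0, -0.4, -3.0]
grip_width: 0.0392
t 16.02 tcp [477.7 227.3 174.4] yaw 77.9 tilt 0.02 shift [-0.   0.8  0.5] turn -0.002 w 39.2 F [-0.  -0.4 -3. ] j [ 0.05  0.4  -0.76  1.92  0.34  0.95  0.49]
dockall 14299 442.1 235.7 100.3 165.7 168.0 0.0271 corners [[351.0, 204.0], [513.0, 169.0], [534.0, 268.0], [371.0, 302.0]]
cheeks 949 447.2 234.3 43.5 12.6 78.2 0.0951 corners [[437.0, 214.0], [449.0, 212.0], [458.0, 254.0], [445.0, 257.0]]
```

View pics/w5.png

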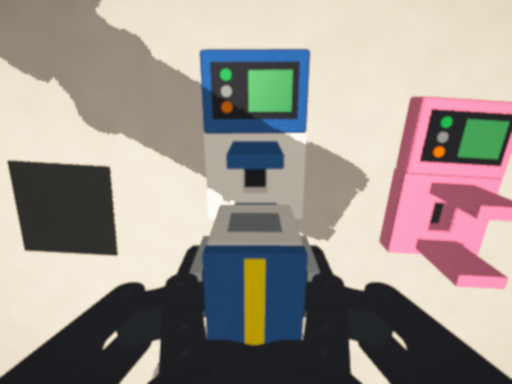

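Wrist view agrees with the top view: socket at (478.6,227.8), dock at 168.0°, with the module held upright above it and the stripe along dock x. Lowering to just above the mouth.

```bash
python3 -m pendant '[25,0,0.7,1.1,-0.002, 25,30,0,0,0, 25,30,0,0,0, 25,25,0,0,0, 25,15,0,0,0, 25,9,0,0,0, 25,3,0,0,0, 25,0,0,0,0, 25,0,0,0,0]'
python3 - <<'E'
from h import *
goal(479,227.7,78)
E
```

```text
clock: 17.2
tcp_pos: [0.4794, 0.2286, 0.0628]
orientation: [0.163, 1.564, -0.162]
contact_force: [0.6, 0.6, -2.0]
grip_width: 0.0397
t 17.2 tcp [479.4 228.6  62.8] yaw 78.15 tilt 0.07 shift [-0.  -0.9 -0.2] turn 0.003 w 39.7 F [ 0.6  0.6 -2. ] j [-0.04  0.56 -0.66  2.    0.5   0.75  0.36]
```

```bash
python3 -m pendant '[25,0,-0.6,-0.2,0.002, 25,2,0,0,0, 25,2,0,0,0, 25,2,0,0,0, 25,2,0,0,0, 25,1,0,0,0, 25,0,0,0,0]'
```

```text
clock: 18.08
tcp_pos: [0.4786, 0.2278, 0.053]
orientation: [0.164, 1.565, -0.164]
contact_force: [0.2, 0.5, -2.3]
grip_width: 0.0399
```

The plug is 4–5 mm in with no added force. Continuing.

```bash
python3 -m pendant '[25,3,0,0,0, 25,3,0,0,0, 25,3,0,0,0, 25,2,0,0,0, 25,2,0,0,0, 25,0,0,0,0]'; python3 -m pendant '[25,1,0,0,0, 25,0.7,0,0,0, 25,0.5,0,0,0, 25,0,0,0,0]'
```

```text
clock: 18.82
tcp_pos: [0.4786, 0.2278, 0.0399]
orientation: [0.164, 1.565, -0.164]
contact_force: [0.3, -0.6, -1.9]
grip_width: 0.0398
clock: 19.32
tcp_pos: [0.4786, 0.2278, 0.0379]
orientation: [0.164, 1.565, -0.164]
contact_force: [-0.3, -0.4, -2.4]
grip_width: 0.0395
```

```bash
python3 -m pendant '[25,0.6,0,0,0, 25,0.6,0,0,0, 25,0,0,0,0]'
```

```text
clock: 19.7
tcp_pos: [0.4787, 0.2279, 0.0377]
orientation: [0.163, 1.564, -0.164]
contact_force: [-2.8, -2.9, 9.7]
grip_width: 0.0395
```

It is seated at TCP z 37.7 mm, exactly as predicted, with 12 N of push. Releasing and backing off.

```bash
python3 -m pendant '[60,0,0,0,0, 85,0,0,0,0, 85,0,0,0,0, 85,0,0,0,0, 85,0,0,0,0, 85,0,0,0,0, 85,-10,0,0,0, 85,-30,0,0,0, 85,-40,0,0,0, 85,-40,0,0,0, 85,-40,0,0,0, 85,-40,0,0,0, 85,0,0,0,0, 85,0,0,0,0, 85,0,0,0,0]'
python3 - <<'E'
from h import *
goal(479,227.7,78)
capbox(479,228,.070,.091,"w6.png")
im,d,P=cloud("top")
for n in ["jar","stain","slidebox"]: print(n,[np.round(x["location"],3).tolist() for x in nets.look_for(n,"top")[:1]])
E
```

```text
clock: 21.58
tcp_pos: [0.478, 0.2273, 0.2356]
orientation: [0.163, 1.566, -0.165]
contact_force: [0.2, -0.2, -0.8]
grip_width: 0.0851
t 21.57 tcp [478.  227.3 235.6] yaw 78.04 tilt 0.12 shift [-0.   0.6  0.9] turn 0.001 w 85.1 F [ 0.2 -0.2 -0.8] j [ 0.1   0.33 -0.8   1.86  0.27  1.07  0.55]
stripe 279 478.9 228.6 7.2 38.8 167.9 0.0822 plane [0.004 0.005 0.079]
cap 1728 473.0 229.2 40.3 64.9 168.2 0.0815 plane [ 0.009 -0.     0.077]
jar [[0.729, 0.058, 0.065]]
stain [[0.719, -0.088, 0.054]]
slidebox [[0.746, 0.219, 0.03]]
```

View pics/w6.png

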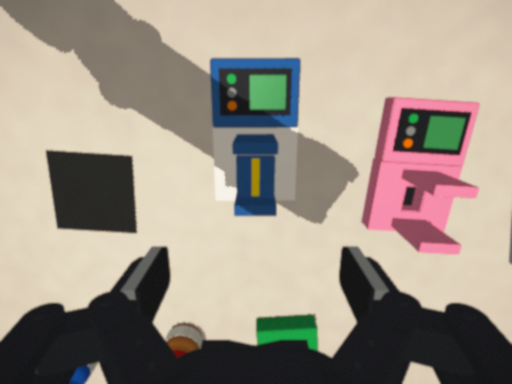

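The module sits between the cheeks at (255,177), with the cap at 82 mm, level and aligned, and the bystanders haven't moved. Handing in.

```bash
python3 -c "from bench import r; print(r.hand_in())"
```

```text
the job is handed in; nothing more can be done
None
```

The sensor module is plugged into the dock's socket, and I handed the job in at about 21.6 s of the 59 s allowed. `hand_in` gave no verdict.

- **Sequence:** I lifted the module out of the holder by its x faces and stood it on the mat. It stayed there released for about two seconds. I then turned the gripper a quarter turn, took it by its y faces and pushed it into the socket.
- **Seating:** It reached the predicted bottom height with about 12 N of push. The final picture shows the cap 82 mm above the bench, which is the fully seated height, and level.
- **Alignment:** The yellow stripe is at 167.9° and the dock's axis at 168.0°. The stripe's centre is under 1 mm from the measured socket position.
- **Robot and bystanders:** The gripper is open and well clear above the dock. The jar, stain bottle and slide box are within 4 mm of where the networks first placed them, which is their normal error.
- **Check that disagreed:** In the last check the fit to the blue cap came out 65 mm long, centred at (473, 229) mm. I put this down to part of a blue cheek being included, and relied on the stripe instead.

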